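# Fold back the taller cupboard's bifold door

## Robot

A 6-joint arm with a two-finger parallel gripper is mounted at the origin on the work surface. World frame = base frame: x ahead of the robot, y to its left, z up, the work surface at z = 0. Lengths are in m, angles in degrees, forces in N, time in s.
With the tool pointing down it reaches from about 0.325 to 0.775 m from the base axis. Payload 5.5 kg.
Tool frame: the origin (TCP) lies at the centre of the arm's flange, where the gripper is bolted on; the fingertips stand 182 mm ahead of it and the grasp point (between the pads) lies 163 mm ahead of it; z points along the fingers, y is the direction in which the jaws open and shut (so a half turn about z gives the same grasp; the last joint's range is limited). The gripper opens to 88 mm and grips with 3 to 60 N. Pads are 20 mm wide; open, the fingers measure 115 mm over their backs; the gripper's body (75 mm by 178 mm) begins 61 mm behind the grasp point.
Start: joints at [-78.363, 5.22, 70.514, -0, 104.267, -3.249], TCP at [0.154, -0.58, 0.405] pointing down, gripper open.
Joint ranges: [-164.24, 164.24], [-49.07, 125.15], [9.68, 141.18], [-86.29, 266.29], [3.28, 154.24], [-151.56, 151.56]. Speed limits (degrees/s): [147.25, 147.25, 172.46, 180, 180, 180].

## Interface

Orientations are given as [roll, pitch, yaw] about the fixed x, y, z axes, in that order (R = Rz(yaw) Ry(pitch) Rx(roll)).
In Python, from station import r gives the robot as it stands. The module is installed in compiled form; this text tells all that it offers. Calls block until the motion is done:
- r.reach(position, orientation): joint-space move of the TCP to a pose.
- r.servo_line(position, rotation=None, speed=0.15): straight line of the TCP; rotation=None keeps the orientation; speed is the mean speed in m/s.
- r.move_joints(angles): joint-space move.
- r.let_go() and r.grab(squeeze=None): open the fingers fully, or close them until they stop; squeeze is the grip in N (None keeps the last).
- r.wait(seconds).
- r.inverse_kinematics(position, orientation): joint angles nearest the present ones, or None.
- r.sense(): the state.
- r.snapshot(name): name is "scene" or "side" or "wrist"; returns a dict with "frame" (400x640x3 uint8, red, green, blue), "fx", "fy", "cx", "cy" (pixels), "R" (3x3) and "t" (3): a world point X has camera coordinates R X + t. Camera axes: x right, y down, z forward; pixel columns grow to the right and rows downward; lengths in m; the calibration is good to about 2 mm. The wrist camera is an equidistant fisheye: a pixel r from the principal point sees the ray r / f radians off the axis. A picture is of the moment at which its call begins. There is no depth.
A pose or a line that the arm cannot do raises r.IKError and nothing moves.
- r.hand_in(): hands the job in, once; it reports no verdict.
The state is a dict: "clock": time; "joints": joint angles; "joint_vel": joint speeds; "joint_torque": joint torques, N m; "tcp_pos": TCP position; "orientation": TCP orientation; "contact_force": force on the tool from outside, world axes, zero at the start; "torque": the same for the moment, N m; "opening": finger opening in m.
Only numpy, scipy, OpenCV 4.12 (cv2) and the standard library are available. Lean on these libraries where they do the work, as an engineer would, in place of code of your own. Each camera call takes 0.05 s, during which the arm holds its last target. There are 200 camera calls.

## Task

Two plywood cupboards stand on the bench, each with a bifold door left ajar. Push the fold hinge of the taller cupboard's door across so that its two panels collapse against each other at the jamb and the cupboard stands fully open, then let go. Leave the shorter cupboard's door as it is and do not knock or shove the white glue bottle.

Things in the scene. Friction and masses are not known exactly. Their poses are not given: they have to be found in the camera images.
- tall_door (a joint): Fold angle of the taller cupboard's bifold door: 0 = panels flat across the front; grows as it folds open; hard stop at 1.45 rad = fully folded, panels side by side. Starts 0.4 to 0.75. No spring, stays where left; 1 to 2 N at the fold moves it. Cupboard screwed down, 270 mm wide, 240 tall, door towards the robot, jamb at its left (+y) end; the second panel's free edge runs in a foot track.
- tall_fold (a point): Centre of the top of the fold hinge: an upright steel post, 18 mm diameter, top 287 mm over the bench, 45 mm above the 12 mm plywood panels and the roof. Axes turn with the first panel: z up; +y level along it to the jamb pivot 120 mm away; -x is the way the fold moves when opening, so it runs a level arc of radius 120 mm about the pivot, clockwise from above. The second panel follows by itself.
- short_fold (a point): The same point on the shorter cupboard (160 mm tall, post top 207 mm over the bench, otherwise alike; left or right of the taller one). Leave this door as it is.
- glue: White glue bottle with orange cap, 48 mm in diameter and 140 mm tall, standing in front of the taller cupboard near the free edge of its door, clear of the door's way. Origin: centre of its underside. Leave it standing there.

How it is judged:
By the outcome, as a careful person would: the job done as asked, in the order asked, and still so for the second after the job is handed in, with the robot touching nothing.
It also fails if it takes over 32 s, if anything falls off the work surface, if the arm or the gripper's body presses on something with over 40 N, if the wrist force passes 120 N, or if a joint passes its speed limit or range.

## Working session

There is one attempt and no reset: what is moved stays moved. The work goes in short steps, each a Python script; the robot and the scene stay as the last script left them, time stands still between calls to the robot, and variables do not carry over. Pictures are saved under pics/ and viewed, about 8 in all and at most 12, crops included, and the job is handed in when it is done.

```bash
mkdir -p pics; cat > h.py <<'E'
import numpy as np, cv2, pickle
from station import r
def snap(n,f):
    s=r.snapshot(n); cv2.imwrite(f'pics/{f}.png',cv2.cvtColor(s['frame'],cv2.COLOR_RGB2BGR)); pickle.dump(s,open(f'pics/{f}.pkl','wb')); return s
def ray(s,u,v):
    R=np.array(s['R']);t=np.array(s['t']);d=R.T@[(u-s['cx'])/s['fx'],(v-s['cy'])/s['fy'],1.]
    return -R.T@t,d
def at_z(s,u,v,z):
    o,d=ray(s,u,v); return o+d*(z-o[2])/d[2]
def proj(s,X):
    c=np.array(s['R'])@np.array(X)+np.array(s['t']); return np.array([s['fx']*c[0]/c[2]+s['cx'],s['fy']*c[1]/c[2]+s['cy']])
E
python3 -c "
from h import *
for n in ('scene','side'):
    s=snap(n,n+'0'); print(n,-np.array(s['R']).T@s['t'],s['fx'],s['R'][2])
a=cv2.imread('pics/scene0.png');b=cv2.imread('pics/side0.png')
print(r.sense())"
```

```text
scene [ 0.4803053  -0.34393791  1.16425805] 445.48724898202806 [ 0.09153851  0.30345876 -0.94843739]
side [0.14909881 0.54761884 0.83301862] 387.6307151515005 [ 0.46349562 -0.58765272 -0.6632014 ]
{'clock': 0.1, 'joints': array([-7.83638907e+01,  5.25927460e+00,  7.05737006e+01,  1.01490675e-03,
        1.04265258e+02, -3.24784099e+00]), 'joint_vel': array([-0.10648771,  0.10583293, -0.25118134,  0.03802038,  0.11741822,
        0.03064948]), 'joint_torque': array([ 2.60302273e-03, -4.47856593e+01, -4.07568848e+01,  7.00191013e-02,
        2.84410198e-02, -1.01135131e-04]), 'tcp_pos': array([ 0.15413904, -0.5799262 ,  0.40362726]), 'orientation': array([-1.79901980e+02, -6.54789203e-03,  1.48841939e+01]), 'contact_force': array([ 0.15270525,  0.18957451, -0.48323964]), 'torque': array([ 0.06607154,  0.01656154, -0.00381729]), 'opening': 0.08779152244407883}
```

View pics/scene0.png

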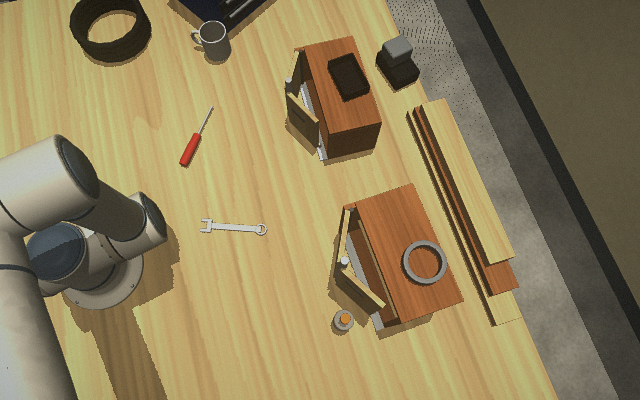

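View pics/side0.png

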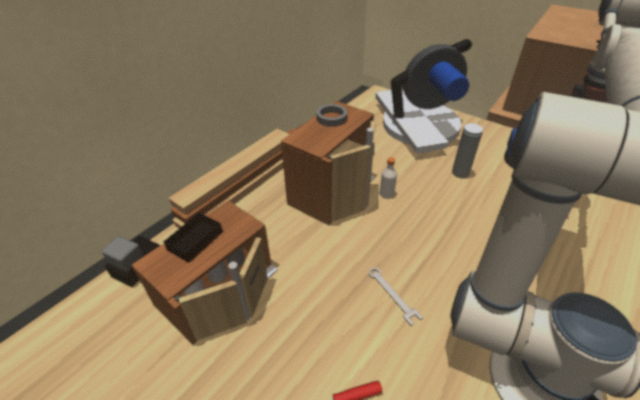

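```bash
python3 -c "
from h import *
a=cv2.imread('pics/scene0.png');b=cv2.imread('pics/side0.png')
A=cv2.resize(a[170:345,310:470],None,fx=3.4,fy=3.4,interpolation=cv2.INTER_CUBIC)
B=cv2.resize(b[90:230,270:410],None,fx=4,fy=4,interpolation=cv2.INTER_CUBIC)
cv2.imwrite('pics/cA.png',A);cv2.imwrite('pics/cB.png',B)"
```

```text
(no output)
```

View pics/cA.png

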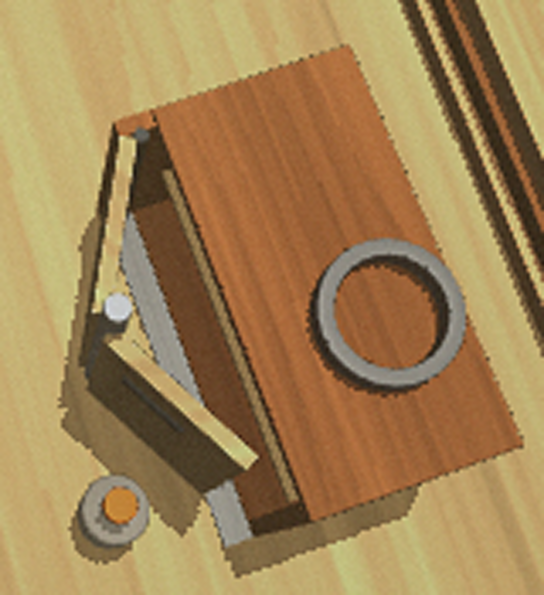

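View pics/cB.png

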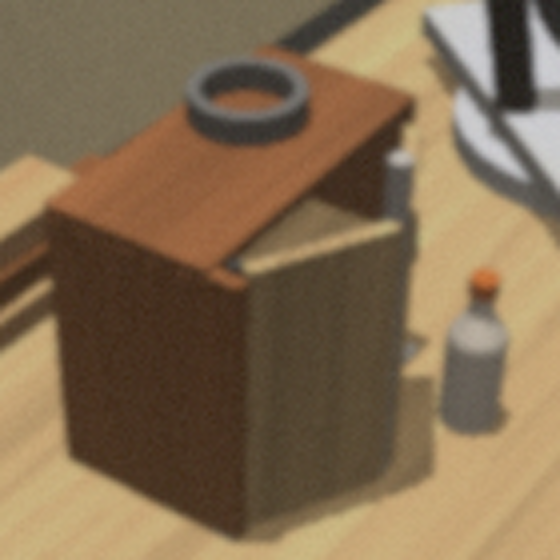

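```bash
python3 -c "
from h import *
np.set_printoptions(precision=4,suppress=True)
s=pickle.load(open('pics/scene0.pkl','rb'));q=pickle.load(open('pics/side0.pkl','rb'))
F=at_z(s,344.7,260,.287);print('fold',F,'in side',proj(q,F),'side z',at_z(q,370,129.3,.287))
P=at_z(s,351.5,209.4,.242);print('piv',P,np.linalg.norm((F-P)[:2]))
c=[at_z(s,u,v,.24) for u,v in ((355.6,202.4),(401.8,322.4),(412.9,183.2),(463.5,300.9))]
for x in c: print(x, np.hypot(*x[:2]))
print('w',np.linalg.norm(c[0]-c[1]),np.linalg.norm(c[2]-c[3]))
print('glue',at_z(s,345.6,318.8,.14), 'freeedge',at_z(s,310+257/3.4,170+460/3.4,.242))
fr=c[1]-c[0]; print('closed dir',np.degrees(np.arctan2(fr[1],fr[0])),'back dir',np.degrees(np.arctan2(*(c[3]-c[2])[1::-1])))
d=F-P; print('panel dir',np.degrees(np.arctan2(d[1],d[0])))
print('short fold',at_z(s,288,83,.207))
"
```

```text
fold [ 0.5814 -0.2088  0.287 ] in side [369.8446 128.8989] side z [ 0.58   -0.2074  0.287 ]
piv [ 0.6347 -0.1016  0.242 ] 0.11974662657170373
[ 0.6486 -0.0885  0.24  ] 0.6545938701333839
[ 0.6571 -0.3538  0.24  ] 0.7463279415980973
[ 0.7837 -0.0831  0.24  ] 0.7881371645368583
[ 0.7914 -0.3507  0.24  ] 0.8656540181727514
w 0.26543994672030014 0.267760478701828
glue [ 0.5596 -0.3115  0.14  ] freeedge [ 0.637  -0.3132  0.242 ]
closed dir -88.15742679110802 back dir -88.3557298152507
panel dir -116.43528363928898
short fold [0.5928 0.2632 0.207 ]
```

```bash
cat >> h.py <<'E'
P=np.array([0.6347,-0.1016])
def pose(deg,d,tip):
    t=np.radians(deg); m=np.array([np.sin(t),-np.cos(t)])
    return [*(P+.12*np.array([np.cos(t),np.sin(t)])-d*m),tip+.182],[180,0,deg+180]
E
python3 -c "
from h import *
np.set_printoptions(precision=3,suppress=True)
q=pickle.load(open('pics/side0.pkl','rb'))
print('lamp',at_z(q,425,130,0),'can',at_z(q,460,172,0))
for a,d in((-116.4,34),(-172,22.5)): print(pose(a,d/1e3,.254),r.inverse_kinematics(*pose(a,d/1e3,.254)))
p=r.sense()['tcp_pos']
r.grab(10)
r.servo_line([p[0],p[1],.52],speed=.2)
r.reach(*pose(-116.4,.034,.33))
s=r.sense();print(s['clock'],s['tcp_pos'],s['orientation'],s['contact_force'],s['opening'])
snap('side','side1');a=snap('scene','scene1')['frame']
w=r.snapshot('wrist')['frame']
A=cv2.imread('pics/side1.png')[60:260,250:490];B=cv2.imread('pics/scene1.png')[150:350,280:520]
cv2.imwrite('pics/c1.png',cv2.resize(np.vstack([A,B]),None,fx=1.5,fy=1.5))
"
```

```text
lamp [ 0.63  -0.728  0.   ] can [ 0.415 -0.558  0.   ]
([np.float64(0.6117979783459487), np.float64(-0.22420300732101708), 0.436], [180, 0, 63.599999999999994]) [-23.117  14.011  57.56   -0.    108.429   3.283]
([np.float64(0.5189992265226131), np.float64(-0.14058180366189318), 0.436], [180, 0, 8]) [-18.781  -3.896  76.51   -0.    107.385  63.219]
4.25 [ 0.611 -0.225  0.512] [179.991   0.016  63.498] [-0.933 -0.507 -0.294] 0.000609832025832882
```

View pics/c1.png

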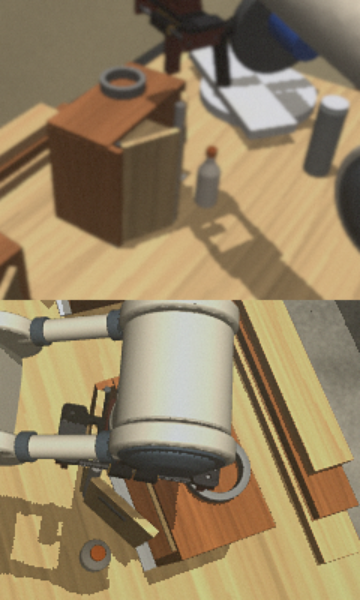

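```bash
python3 -c "
from h import *
np.set_printoptions(precision=3,suppress=True)
q=pickle.load(open('pics/side1.pkl','rb'))
u=proj(q,[.611,-.225,.33]);print('tip',u,(u-[250,60])*1.5)
r.servo_line(pose(-116.4,.034,.254)[0],speed=.1)
s=r.sense();f0=s['contact_force'];print(s['clock'],s['tcp_pos'],f0)
for d in (.026,.0225): r.servo_line(pose(-116.4,d,.254)[0],speed=.04); print(r.sense()['contact_force']-f0)
snap('side','side2')
A=cv2.imread('pics/side2.png')[60:230,270:470]
cv2.imwrite('pics/c2.png',cv2.resize(A,None,fx=3,fy=3,interpolation=cv2.INTER_CUBIC))
"
```

```text
tip [364.647 108.23 ] [171.97   72.346]
5.3083 [ 0.612 -0.224  0.437] [0.419 0.269 0.994]
[-0.095  0.077 -0.714]
[-0.482  0.103 -1.562]
```

View pics/c2.png

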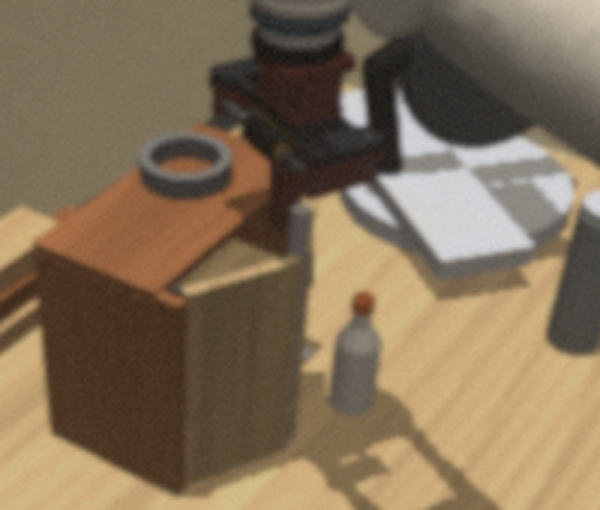

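```bash
python3 -c "
from h import *
np.set_printoptions(precision=2,suppress=True)
f0=r.sense()['contact_force']
for a in [*np.arange(-122,-168,-6.),-168,-169.5,-171,-172.5,-174,-175.5,-177]:
    p,o=pose(a,.0225,.254); r.servo_line(p,o,speed=.06)
    s=r.sense();f=s['contact_force']-f0; t=np.radians(a)
    fm=f[0]*np.sin(t)-f[1]*np.cos(t); print(a,round(s['clock'],2),f,'along',round(fm,2))
    if fm<-12: break
snap('side','side3');snap('scene','scene3')
A=cv2.imread('pics/side3.png')[60:260,250:490];B=cv2.imread('pics/scene3.png')[150:350,280:520]
cv2.imwrite('pics/c3.png',cv2.resize(np.hstack([A,B]),None,fx=1.66,fy=1.66))
"
```

```text
-122.0 6.31 [ 0.12  0.17 -0.09] along -0.02
-128.0 6.67 [-0.07  0.24 -0.28] along 0.21
-134.0 7.04 [0.3  0.43 0.87] along 0.08
-140.0 7.41 [-0.29  0.15 -0.32] along 0.3
-146.0 7.78 [ 0.21 -0.78  0.25] along -0.77
-152.0 8.14 [0.85 0.48 0.2 ] along 0.03
-158.0 8.51 [-0.22  0.07 -0.28] along 0.15
-164.0 8.88 [-0.56  0.21  0.57] along 0.35
-168 9.17 [0.27 0.01 0.35] along -0.05
-169.5 9.42 [-0.81  1.21  0.3 ] along 1.34
-171 9.67 [ 0.15  0.63 -0.19] along 0.6
-172.5 9.92 [0.52 1.   1.29] along 0.93
-174 10.17 [ 1.66 -7.22 -1.36] along -7.36
-175.5 10.42 [  5.24 -17.86  -2.25] along -18.21
```

View pics/c3.png

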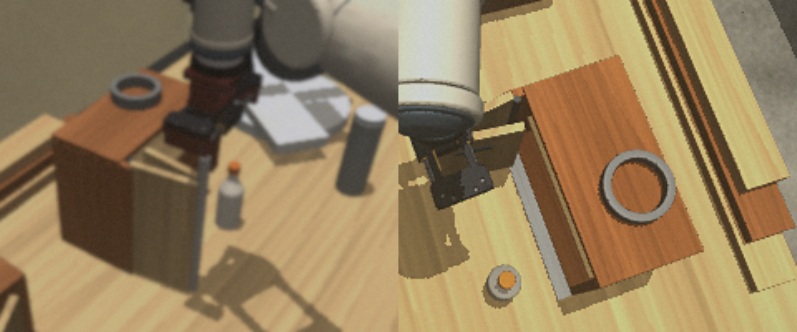

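```bash
python3 -c "
from h import *
np.set_printoptions(precision=3,suppress=True)
r.servo_line(pose(-175.5,.040,.254)[0],speed=.08)
r.servo_line(pose(-175.5,.040,.36)[0],speed=.2)
j=r.sense()['joints'].copy(); j[0]-=45; r.move_joints(j)
s=r.sense();print(s['clock'],s['contact_force'],s['tcp_pos'])
q=snap('side','side4');s=snap('scene','scene4')
e=P+.12*np.array([np.cos(np.radians(-171.3)),np.sin(np.radians(-171.3))])
print('expect fold side',proj(q,[*e,.287]),'scene',proj(s,[*e,.287]),'glue0',345.6,318.8)
A=cv2.imread('pics/side4.png')[90:240,250:430];B=cv2.imread('pics/scene4.png')[180:330,300:480]
cv2.imwrite('pics/c4.png',cv2.resize(np.hstack([A,B]),None,fx=2.2,fy=2.2,interpolation=cv2.INTER_CUBIC))
cv2.imwrite('pics/full4.png',cv2.imread('pics/scene4.png'))
"
```

```text
13.0917 [ 0.139 -0.614 -0.397] [ 0.261 -0.473  0.541]
expect fold side [373.079 153.944] scene [300.458 227.498] glue0 345.6 318.8
```

View pics/c4.png

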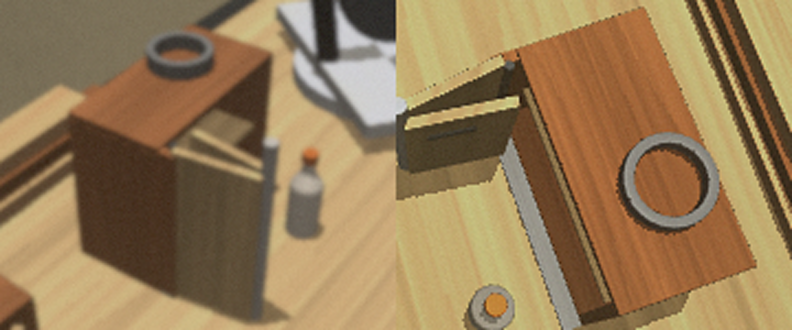

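View pics/full4.png

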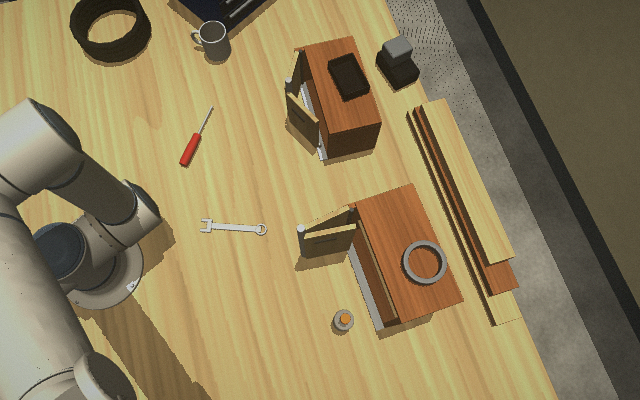

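```bash
python3 -c "
from station import r
r.hand_in();print(r.sense()['clock'])"
```

```text
the job is handed in; nothing more can be done
the job is handed in; nothing more can be done
```

The taller cupboard's door is folded fully open at its stop, and I handed the job in at about 13 s on the robot's clock, against the 32 s limit. I pushed the fold post round its arc with the closed fingertips, then backed off, lifted and swung the arm clear.

- **Hard stop:** the push force stayed under about 2 N along the arc, then rose to about 18 N over the last 3°. The door gave at a panel angle about 1–2° beyond my estimate of the stop, which is within measurement error.
- **Fold position:** with the arm away, the post top was within about 2 px of the place predicted for 1.45 rad in both cameras.
- **Rest of the scene:** the glue bottle and the shorter cupboard's door look unmoved in the final overhead picture. The last force reading, with the arm clear, was under 1 N.

No check failed. The hand-in gives no verdict.

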